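Unstack the jar lids and close every storage jar

ROBOT

A 6-joint arm with a two-finger parallel gripper is mounted at the origin on the work surface. World frame = base frame: x ahead of the robot, y to its left, z up, the work surface at z = 0. Lengths are in mm, angles in rad, forces in N, time in s.
With the tool pointing down it reaches from about 300 to 850 mm from the base axis. Payload 4.2 kg.
Tool frame: the origin (TCP) lies at the very end of the fingers, on their centre line; the grasp point (between the pads) lies 19 mm behind it; z points along the fingers, y is the line along which they close (so a half turn about z gives the same grasp; the last joint's range is limited). The gripper opens to 91 mm and grips with 3 to 60 N. Pads are 32 mm wide; open, the fingers measure 118 mm over their backs; the gripper's body (76 mm by 178 mm) begins 60 mm behind the grasp point.
Start: joints at [-1.341, 0.32, 1.565, -0, 1.257, -0.02], TCP at [142.148, -557.169, 213.976] pointing down, gripper open.
Joint ranges: [-3.11, 3.11], [-0.84, 2.01], [0.21, 2.61], [-1.34, 4.49], [0.05, 2.63], [-2.56, 2.56]. Speed limits (rad/s): [2.57, 2.57, 3.14, 3.14, 3.14, 3.14].

INTERFACE

Orientations are given as a unit quaternion [w, x, y, z].
In Python, from bench import monitor, snapshot, camera_params, manip, trace gives the robot as it stands. The module is installed in compiled form; this text tells all that it offers.
- The arm moves only by the tool carry_out, never from a script. Its argument "deltas" is a list of rows, each a list of 7 numbers: the opening, from 0 (shut) to 1 (fully open), then the shift along the tool's x, y, z in cm, then the turn, a rotation vector about the tool's x, y, z in degrees. In form: [[claw, tx, ty, tz, wx, wy, wz], ...]. A call has 1 to 20 rows; each row is the pose to reach, as a shift and turn from the pose commanded when the call began, along the tool's axes at that moment; what a row does not reach only later rows make up. A row lasts 1/10 s, in which the tool goes at most 50 mm and 8.59 degrees, less where a joint would pass 70% of its speed; a pose out of reach is approached as far as the arm can. A call with a gripper value outside its range is refused whole. The fingers move at their own pace and stop on an object; "squeeze" is the grip in N (left out, the last holds). Time passes only in rows, so rows that repeat a pose let the fingers close. It gives the time, the measured TCP pose, the force, the opening and the grip force at its end, in the units of the state.
- monitor.read_state(): the state, without advancing time (a new reading comes with each control period).
- snapshot(name): name is "scene" or "side" or "wrist"; returns the picture (384x512x3 uint8, red, green, blue); there is no depth.
- camera_params(name): a dict with "fx", "fy", "cx", "cy" (pixels), "R" (3x3) and "t" (3): a world point X has camera coordinates R X + t. Camera axes: x right, y down, z forward; pixel columns grow to the right and rows downward; lengths in mm; the calibration is good to about 2 mm. A picture is of the moment at which its call begins: read the wrist's pose just before it. camera_params takes no time and is no camera call; for the wrist camera it gives the pose at the moment of the call.
- manip.finish_job(): hands the job in; it is judged then, once.
Trained networks look in the newest picture that a camera, given by its name, has taken for a name from the list of things; names that differ only in an ending like _2 or _b are one class to them, and where a whole thing is asked for, a point or a joint stands for the part that bears it (a point fixed in the world has none). Each returns a list of dicts, best first, with "conf" (0 to 1); they miss things now and then, are a little off and sometimes report something else, mostly with a low value. They report only what shows in the picture. A call takes as long as a camera call. They do not tell look-alikes from the thing itself.
- trace(camera, thing): "region" (384x512 bool, what is visible of it) and "centre" ([column, row] in pixels, amid what is visible of it).
The state is a dict: "time": time; "qpos": joint angles; "dq": joint speeds; "effort": joint torques, N m; "tool_pos": TCP position; "ee_rot": TCP orientation; "wrist_force": force on the tool from outside, world axes, zero at the start; "wrist_torque": the same for the moment, N m; "width": opening from 0.0 (shut) to 1.0 (fully open); "grasp_force": force on a finger pad.
Only numpy, scipy, OpenCV 4.12 (cv2) and the standard library are available. Lean on these libraries where they do the work, as an engineer would, in place of code of your own. Each camera call takes 0.05 s, during which the arm holds its last target. There are 200 camera calls.

TASK

Take the two piles of wooden lids on the chopping board apart and put each lid on its own jar, the one of the same shape and size, so that all five jars are closed: each plug fully down in its mouth, the lid level on the rim, square lids lined up with their square jars. Leave the jars standing where they are, and do not disturb the bowl, the mug or the sauce bottle.

Things in the scene. Friction and masses are not known exactly. Their poses are not given: they have to be found in the camera images.
- lid_round_large: loose large round wooden lid, pale on top with a dark edge. Upper part: flat disc 66 mm in diameter and 14 mm thick, held by its edges; below it a plug, 46 mm in diameter, 8 mm high, narrower at its foot. Starts upright at the bottom of a pile, lying on the chopping board (20 mm thick). Origin: centre of the plug's underside; z up; whole height 22 mm
- jar_round_large: loose empty white stoneware large round jar standing open on the worktop, outside 66 mm in diameter, 60 mm tall, mouth 54 mm in diameter. Takes the lid_round_large: closed, the lid's plug is inside the mouth and its upper part lies on the rim (lid origin 52 mm above the jar's). Origin: centre of its underside; z up
- lid_square_large: loose large square wooden lid, pale on top with a dark edge. Upper part: flat slab 66 x 66 mm square (x and y along its sides) and 14 mm thick, held by its edges; below it a plug, 46 mm wide, 8 mm high, narrower at its foot. Starts upright at the bottom of a pile, lying on the chopping board (20 mm thick). Origin: centre of the plug's underside; z up; whole height 22 mm
- jar_square_large: loose empty white stoneware large square jar standing open on the worktop, outside 66 x 66 mm square (x and y along its sides), 60 mm tall, mouth 54 mm wide. Takes the lid_square_large: closed, the lid's plug is inside the mouth and its upper part lies on the rim (lid origin 52 mm above the jar's). Origin: centre of its underside; z up
- lid_round_medium: loose medium round wooden lid, pale on top with a dark edge. Upper part: flat disc 48 mm in diameter and 14 mm thick, held by its edges; below it a plug, 28 mm in diameter, 8 mm high, narrower at its foot. Starts upright second in a pile, on one of the two large lids. Origin: centre of the plug's underside; z up; whole height 22 mm
- jar_round_medium: loose empty white stoneware medium round jar standing open on the worktop, outside 48 mm in diameter, 55 mm tall, mouth 36 mm in diameter. Takes the lid_round_medium: closed, the lid's plug is inside the mouth and its upper part lies on the rim (lid origin 47 mm above the jar's). Origin: centre of its underside; z up
- lid_square_medium: loose medium square wooden lid, pale on top with a dark edge. Upper part: flat slab 48 x 48 mm square (x and y along its sides) and 14 mm thick, held by its edges; below it a plug, 28 mm wide, 8 mm high, narrower at its foot. Starts upright second in a pile, on one of the two large lids. Origin: centre of the plug's underside; z up; whole height 22 mm
- jar_square_medium: loose empty white stoneware medium square jar standing open on the worktop, outside 48 x 48 mm square (x and y along its sides), 55 mm tall, mouth 36 mm wide. Takes the lid_square_medium: closed, the lid's plug is inside the mouth and its upper part lies on the rim (lid origin 47 mm above the jar's). Origin: centre of its underside; z up
- lid_round_small: loose small round wooden lid, pale on top with a dark edge. Upper part: flat disc 34 mm in diameter and 14 mm thick, held by its edges; below it a plug, 16 mm in diameter, 8 mm high, narrower at its foot. Starts upright on top of one of the medium lids, so that pile is three high. Origin: centre of the plug's underside; z up; whole height 22 mm
- jar_round_small: loose empty white stoneware small round jar standing open on the worktop, outside 34 mm in diameter, 50 mm tall, mouth 23 mm in diameter. Takes the lid_round_small: closed, the lid's plug is inside the mouth and its upper part lies on the rim (lid origin 42 mm above the jar's). Origin: centre of its underside; z up
- bowl: bystander, not part of the job: turquoise bowl, 110 mm across the rim, 55 mm tall, standing loose on the worktop. Origin: centre of its underside
- mug: bystander, not part of the job: blue mug, 80 mm across, 85 mm tall, standing loose on the worktop. Origin: centre of its underside
- sauce_bottle: bystander, not part of the job: brown sauce bottle, 60 mm across, 200 mm tall, standing loose on the worktop. Origin: centre of its underside
Not all that is in view belongs to the job. Leave any purple or turquoise look-alike of the lid_round_medium alone.

How it is judged (in metres and radians):
At the end, for the whole second after the job is handed in: every lid sits on the jar of its own shape and size: centres within 8 mm, the upper part down on the rim (height within -4 to +3 mm of fully seated), lid and jar upright within 0.08 rad, square lids aligned with their jars' sides within 0.21 rad, all at rest (under 20 mm/s) (horizontal distance between lid_round_large and jar_round_large below 0.008 m and z of lid_round_large in the frame of jar_round_large between 0.048 and 0.055 m and angle between each of lid_round_large, jar_round_large, lid_square_large, jar_square_large, lid_round_medium, jar_round_medium, lid_square_medium, jar_square_medium, lid_round_small, jar_round_small's own z axis and vertical below 0.08 rad and linear speed of each of lid_round_large, jar_round_large, lid_square_large, jar_square_large, lid_round_medium, jar_round_medium, lid_square_medium, jar_square_medium, lid_round_small, jar_round_small below 0.02 m/s and horizontal distance between lid_square_large and jar_square_large below 0.008 m and z of lid_square_large in the frame of jar_square_large between 0.048 and 0.055 m and (angle between the x axis of lid_square_large and the x axis of jar_square_large, either way round below 0.21 rad or angle between the x axis of lid_square_large and the y axis of jar_square_large, either way round below 0.21 rad) and horizontal distance between lid_round_medium and jar_round_medium below 0.008 m and z of lid_round_medium in the frame of jar_round_medium between 0.043 and 0.05 m and horizontal distance between lid_square_medium and jar_square_medium below 0.008 m and z of lid_square_medium in the frame of jar_square_medium between 0.043 and 0.05 m and (angle between the x axis of lid_square_medium and the x axis of jar_square_medium, either way round below 0.21 rad or angle between the x axis of lid_square_medium and the y axis of jar_square_medium, either way round below 0.21 rad) and horizontal distance between lid_round_small and jar_round_small below 0.008 m and z of lid_round_small in the frame of jar_round_small between 0.038 and 0.045 m); the robot touches nothing.
It fails at once if a jar is tipped over or pushed more than 40 mm from where it stood ((angle between jar_round_large's own z axis and vertical above 0.5 rad or distance of jar_round_large from where it was at the start of the episode above 0.04 m) or (angle between jar_square_large's own z axis and vertical above 0.5 rad or distance of jar_square_large from where it was at the start of the episode above 0.04 m) or (angle between jar_round_medium's own z axis and vertical above 0.5 rad or distance of jar_round_medium from where it was at the start of the episode above 0.04 m) or (angle between jar_square_medium's own z axis and vertical above 0.5 rad or distance of jar_square_medium from where it was at the start of the episode above 0.04 m) or (angle between jar_round_small's own z axis and vertical above 0.5 rad or distance of jar_round_small from where it was at the start of the episode above 0.04 m)).
It fails at once if the bowl, mug or sauce bottle is knocked over or moved more than 30 mm (distance of any of bowl, mug, sauce_bottle from where it was at the start of the episode above 0.03 m).
It also fails if it takes over 120 s, if anything falls off the work surface, if the arm or the gripper's body presses on something with over 40 N, if the wrist force passes 120 N, or if a joint passes its speed limit or range.

## Working session

There is one attempt and no reset: what is moved stays moved. The work goes in short steps, Python scripts to look and compute and a tool call to move; the robot and the scene stay as the last step left them, time stands still between calls to the robot, and variables do not carry over. Pictures are saved under pics/ and viewed, at most 14 in all, crops included, and the job is handed in when it is done.

Besides the shell and the picture viewer there is one more tool, called after "Call:" as name(argument=value, ...) on one line, values as JSON. carry_out: Moves the arm, as the interface text tells. Its arguments: {"type":"object","properties":{"deltas":{"type":"array","items":{"type":"array","items":{"type":"number"}}},"squeeze":{"type":"number"}},"required":["deltas"]}

```bash
mkdir -p pics; ls; python3 - <<'E'
from bench import *
import cv2
a=snapshot("scene");b=snapshot("side")
cv2.imwrite("pics/scene0.png",cv2.resize(a[:,:,::-1],(768,576)))
cv2.imwrite("pics/side0.png",cv2.resize(b[:,:,::-1],(768,576)))
for n in("scene","side","wrist"):print(n,camera_params(n))
s=monitor.read_state();print(s["tool_pos"],s["ee_rot"],s["time"])
E
```

```text
pics
scene {'fx': 440.6149852748003, 'fy': 440.6149852748003, 'cx': 252.56239354721072, 'cy': 192.84469384733617, 'R': array([[ 0.09548723,  0.99514865,  0.02369309],
       [ 0.56472849, -0.03455579, -0.82455299],
       [-0.81973406,  0.09211444, -0.56528843]]), 't': array([ -66.02525215, -251.48772257, 1712.10913653])}
side {'fx': 355.185827964286, 'fy': 355.185827964286, 'cx': 257.09862935984455, 'cy': 188.60306565922264, 'R': array([[-0.78181324, -0.62350369,  0.00334699],
       [-0.29808429,  0.36904327, -0.88031404],
       [ 0.54764387, -0.68923886, -0.47437958]]), 't': array([440.22963381, 238.60797023, 747.68776422])}
wrist {'fx': 336.6609438855266, 'fy': 336.6609438855266, 'cx': 251.3496196524385, 'cy': 190.5335204941787, 'R': array([[ 0.24705793, -0.96899727, -0.00258225],
       [-0.93499871, -0.23908763,  0.26194372],
       [-0.25444014, -0.06230087, -0.9650797 ]]), 't': array([-574.27355182,  -29.55784436,  391.96722965])}
[ 142.0539262  -556.69799548  213.19715601] [-8.05546107e-04  9.92208319e-01  1.24587302e-01 -8.43752358e-05] 0.1
```

View pics/scene0.png

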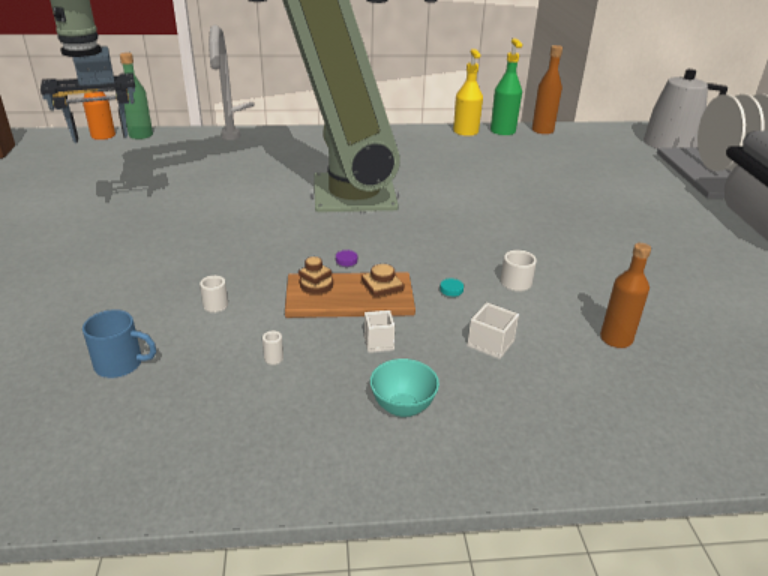

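View pics/side0.png

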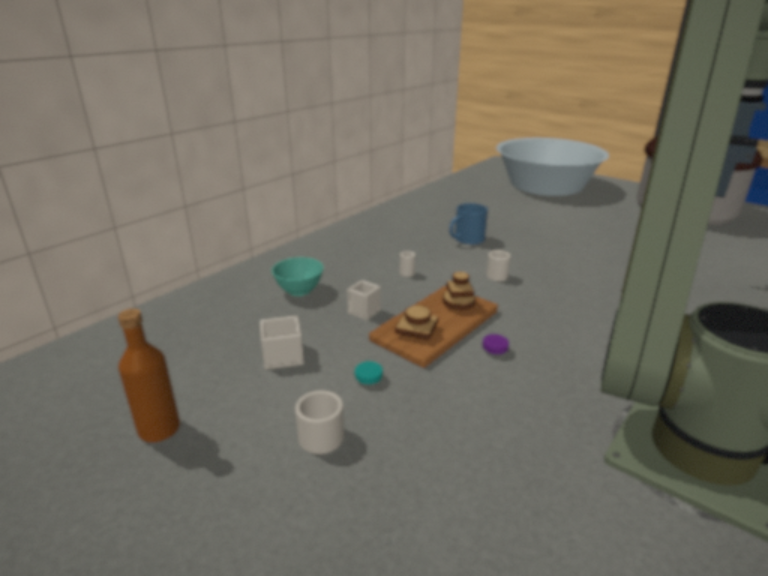

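```bash
cat > h.py <<'E'
import numpy as np, cv2
from scipy.optimize import minimize
from scipy.spatial.transform import Rotation as Ro
from bench import *
SZ=dict(large=(66,46,60,54),medium=(48,28,55,36),small=(34,16,50,23))
def sec(kind,w,z):
    if kind=='round':
        a=np.linspace(0,2*np.pi,40,endpoint=False);p=np.c_[np.cos(a),np.sin(a)]*w/2
    else: p=np.array([[1,1],[1,-1],[-1,-1],[-1,1]])*w/2
    return np.c_[p,np.full(len(p),z)]
def model(name):
    t,k,s=name.split('_');w,pl,h,_=SZ[s]
    return np.vstack([sec(k,w,0),sec(k,w,h)]) if t=='jar' else np.vstack([sec(k,w,8),sec(k,w,22),sec(k,pl,0)])
def proj(c,X):
    q=X@c['R'].T+c['t'];return np.c_[c['fx']*q[:,0]/q[:,2]+c['cx'],c['fy']*q[:,1]/q[:,2]+c['cy']]
def ray(c,px,z):
    d=np.array([(px[0]-c['cx'])/c['fx'],(px[1]-c['cy'])/c['fy'],1]);d=c['R'].T@d;o=-c['R'].T@c['t']
    return o+d*(z-o[2])/d[2]
F=4
def sil(c,pts):
    im=np.zeros((384*F,512*F),np.uint8);p=(proj(c,pts)+.5)*F-.5
    cv2.fillConvexPoly(im,cv2.convexHull(np.round(np.clip(p,-9999,9999)*16).astype(np.int32)),255,shift=4)
    return cv2.resize(im,(512,384),interpolation=cv2.INTER_AREA)/255.
def pose(m,x,z): 
    c,s=np.cos(x[2]),np.sin(x[2]);return m@np.array([[c,s,0],[-s,c,0],[0,0,1]])+[x[0],x[1],z]
def fit(name,views,z=0,x0=None,occ=None):
    """views: list of (cam, mask); occ: list of (name,x,z) hiding it"""
    m=model(name);rd='round' in name
    if x0 is None:
        c,M=views[0];ys,xs=np.nonzero(M);x0=np.r_[ray(c,(xs.mean(),ys.mean()),z+m[:,2].mean())[:2],0]
    vis=[]
    for c,M in views:
        v=np.ones((384,512))
        for o in occ or []: v*=1-sil(c,pose(model(o[0]),o[1],o[2]))
        vis.append(v)
    def cost(x):
        r=0
        for (c,M),v in zip(views,vis):
            s=sil(c,pose(m,[x[0],x[1],0 if rd else x[2]],z))*v;r+=1-np.minimum(s,M).sum()/np.maximum(s,M).sum()
        return r/len(views)
    best=None
    for yaw in ([0] if rd else np.radians([0,22,45,67])):
        r=minimize(cost,[x0[0],x0[1],yaw],method='Nelder-Mead',options=dict(initial_simplex=np.array([[0,0,0],[8,0,0],[0,8,0],[3,3,.3]])+[x0[0],x0[1],yaw],xatol=.05,fatol=1e-5,maxiter=150))
        if best is None or r.fun<best.fun:best=r
    x=best.x; x[2]=0 if rd else (x[2]+np.pi/4)%(np.pi/2)-np.pi/4
    return x,best.fun
def tr(cam,name,n=3):
    r=trace(cam,name)[:n]
    print(cam,name,[(round(d['conf'],2),np.round(d['centre']).tolist(),int(d['region'].sum())) for d in r]);return r
JARS=['jar_round_large','jar_square_large','jar_round_medium','jar_square_medium','jar_round_small']
LIDS=[j.replace('jar','lid') for j in JARS]
def go(pos,yaw):
    """row numbers (cm, deg) from the present pose to TCP pos pointing down, fingers closing along world yaw"""
    s=monitor.read_state();R0=Ro.from_quat(np.r_[s['ee_rot'][1:],s['ee_rot'][0]])
    best=None
    for k in(0,1):
        y=np.array([np.cos(yaw+k*np.pi),np.sin(yaw+k*np.pi),0]);z=np.array([0,0,-1.]);T=Ro.from_matrix(np.c_[np.cross(y,z),y,z])
        w=(R0.inv()*T).as_rotvec(degrees=True)
        if best is None or np.linalg.norm(w)<np.linalg.norm(best):best=w
    return np.round(R0.inv().apply(np.array(pos)-s['tool_pos'])/10,2),np.round(best,1)
E
python3 - <<'E'
from h import *
C={n:camera_params(n) for n in("scene","side")}
for n in JARS+LIDS:
    v=[]
    for cn in C:
        r=tr(cn,n)
        if r:
            v.append((C[cn],r[0]['region'])); ys,xs=np.nonzero(r[0]['region']);
            if n in JARS: 
                x,f=fit(n,v[-1:]);print('   ',cn,np.round(x,2),round(f,3))
            else:print('   ',np.round(ray(C[cn],(xs.mean(),ys.mean()),35)))
    if n in JARS and len(v)==2:
        x,f=fit(n,v,x0=x);print('  both',np.round(x,2),round(f,3))
s=monitor.read_state();c=camera_params("wrist");print(-c['R'].T@c['t']-s['tool_pos'],s['time'])
E
```

```text
scene jar_round_large [(0.74, [342.0, 178.0], 544)]
    scene [434.65 312.29   0.  ] 0.045
side jar_round_large [(0.65, [210.0, 282.0], 1138)]
    side [436.24 308.83   0.  ] 0.06
  both [434.58 311.5    0.  ] 0.062
scene jar_square_large [(0.72, [326.0, 220.0], 906)]
    scene [630.25 212.34  -0.68] 0.043
side jar_square_large [(0.93, [186.0, 228.0], 836)]
    side [630.06 208.92  -0.66] 0.059
  both [629.53 211.01  -0.65] 0.065
scene jar_round_medium [(0.73, [140.0, 198.0], 350)]
    scene [ 480.66 -301.01    0.  ] 0.134
side jar_round_medium []
scene jar_square_medium [(0.56, [255.0, 218.0], 478)]
    scene [6.1524e+02 5.9600e+00 1.0000e-02] 0.093
side jar_square_medium [(0.82, [244.0, 194.0], 424)]
    side [6.1768e+02 1.8700e+00 1.7000e-01] 0.118
  both [6.1553e+02 5.8900e+00 2.0000e-02] 0.117
scene jar_round_small [(0.65, [180.0, 234.0], 274), (0.38, [73.0, 229.0], 1552)]
    scene [ 646.67 -182.92    0.  ] 0.066
side jar_round_small [(0.64, [270.0, 174.0], 158), (0.23, [307.0, 192.0], 143)]
    side [ 649.22 -187.22    0.  ] 0.066
  both [ 646.5  -183.31    0.  ] 0.085
scene l
[... 263 characters left out ...]
ge [(0.62, [276.0, 218.0], 249), (0.41, [303.0, 201.0], 169)]
    [465.  35.  35.]
scene lid_round_medium [(0.73, [300.0, 190.0], 157), (0.45, [252.0, 180.0], 177), (0.43, [231.0, 172.0], 110)]
    [494. 161.  35.]
side lid_round_medium [(0.69, [331.0, 230.0], 166), (0.61, [248.0, 246.0], 262), (0.57, [279.0, 210.0], 213)]
    [331. -14.  35.]
scene lid_square_medium []
side lid_square_medium [(0.61, [306.0, 193.0], 144)]
    [ 478. -136.   35.]
scene lid_round_small [(0.63, [211.0, 179.0], 92), (0.42, [179.0, 231.0], 264), (0.41, [271.0, 257.0], 1317)]
    [ 395. -109.   35.]
side lid_round_small [(0.37, [278.0, 218.0], 268)]
    [465.  32.  35.]
[ 71.85859929  17.89410081 171.31213159] 1.1
```

```bash
python3 - <<'E'
from h import *
print(go([440,-40,300],-np.pi/2))
E
```

```text
(array([ 41.65, -42.75,  -8.61]), array([ 0. ,  0. , 14.3]))
```

Call:
carry_out(deltas=[[1,0,0,-8.6,0,0,0],[1,0,0,-8.6,0,0,0],[1,41.65,-42.75,-8.6,0,0,14.3],[1,41.65,-42.75,-8.6,0,0,14.3],[1,41.65,-42.75,-8.6,0,0,14.3],[1,41.65,-42.75,-8.6,0,0,14.3],[1,41.65,-42.75,-8.6,0,0,14.3],[1,41.65,-42.75,-8.6,0,0,14.3],[1,41.65,-42.75,-8.6,0,0,14.3],[1,41.65,-42.75,-8.6,0,0,14.3],[1,41.65,-42.75,-8.6,0,0,14.3],[1,41.65,-42.75,-8.6,0,0,14.3],[1,41.65,-42.75,-8.6,0,0,14.3],[1,41.65,-42.75,-8.6,0,0,14.3],[1,41.65,-42.75,-8.6,0,0,14.3],[1,41.65,-42.75,-8.6,0,0,14.3],[1,41.65,-42.75,-8.6,0,0,14.3],[1,41.65,-42.75,-8.6,0,0,14.3]])

```text
time: 2.9
tool_pos: [439.5, -41.1, 300.1]
ee_rot: [0.0, 1.0, -0.001, 0.0]
wrist_force: [-0.2, 0.5, -0.1]
width: 1.002
grasp_force: 0.0
```

```bash
cat > look.py <<'E'
from h import *
import sys,pickle
tag=sys.argv[1];names=sys.argv[2:]
c=camera_params("wrist");a=snapshot("wrist");cv2.imwrite(f"pics/{tag}.png",cv2.resize(a[:,:,::-1],(768,576)))
V={}
for n in names:
    V[n]=tr("wrist",n)
    if V[n] and n in JARS:
        x,f=fit(n,[(c,V[n][0]['region'])]);print('   ',np.round(x,2),round(f,3))
pickle.dump((c,V),open(tag+".pkl","wb"))
E
python3 look.py w0 jar_round_large jar_square_large jar_round_medium jar_square_medium jar_round_small lid_round_small lid_round_medium lid_square_medium lid_square_large lid_round_large
```

```text
wrist jar_round_large [(0.97, [12.0, 160.0], 923)]
    [436.71 312.67   0.  ] 0.027
wrist jar_square_large [(0.65, [309.0, 144.0], 665), (0.63, [46.0, 14.0], 2432)]
    [ 4.5348e+02 -9.5730e+01 -4.1000e-01] 0.788
wrist jar_round_medium [(0.59, [456.0, 124.0], 2045)]
    [ 481.5  -301.58    0.  ] 0.04
wrist jar_square_medium [(0.58, [213.0, 15.0], 1523)]
    [6.1804e+02 5.0300e+00 7.0000e-02] 0.027
wrist jar_round_small []
wrist lid_round_small [(0.8, [310.0, 139.0], 699)]
wrist lid_round_medium [(0.94, [196.0, 132.0], 1276), (0.71, [95.0, 131.0], 1108), (0.71, [249.0, 222.0], 888)]
wrist lid_square_medium [(0.95, [293.0, 139.0], 860)]
wrist lid_square_large [(0.7, [211.0, 121.0], 1587), (0.52, [195.0, 134.0], 1250)]
wrist lid_round_large [(0.75, [288.0, 131.0], 515)]
```

View pics/w0.png

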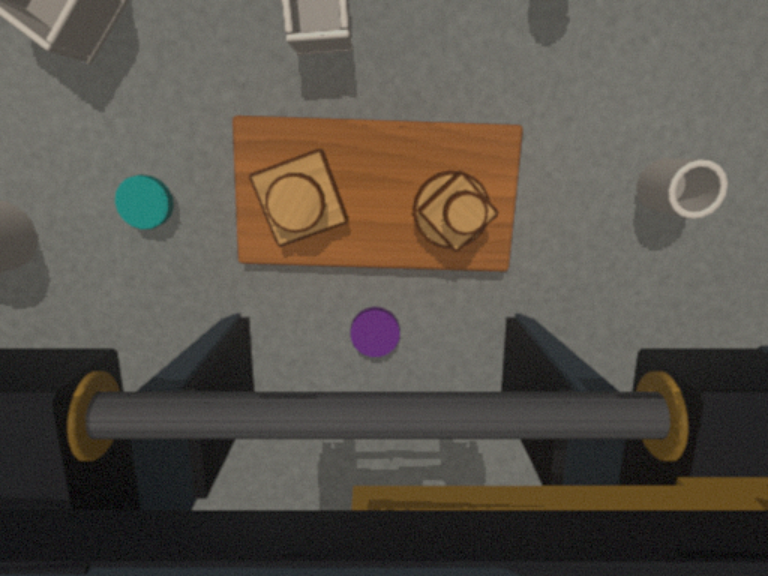

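```bash
cat > lids.py <<'E'
from h import *
import pickle
c,V=pickle.load(open("w0.pkl","rb"))
g=lambda n,i=0:[(c,V[n][i]['region'])]
S={}
x,f=fit('lid_round_small',g('lid_round_small'),64);S['lid_round_small']=x;print('rs',np.round(x,2),f)
x,f=fit('lid_round_medium',g('lid_round_medium'),42);S['lid_round_medium']=x;print('rm',np.round(x,2),f)
o=[('lid_round_small',S['lid_round_small'],64)]
x,f=fit('lid_square_medium',g('lid_square_medium'),42,S['lid_round_small'],o);S['lid_square_medium']=x;print('sm',np.round(x,2),f)
o+=[('lid_square_medium',x,42)]
x,f=fit('lid_round_large',g('lid_round_large'),20,x,o);S['lid_round_large']=x;print('rl',np.round(x,2),f)
o=[('lid_round_medium',S['lid_round_medium'],42)]
x,f=fit('lid_square_large',g('lid_square_large'),20,S['lid_round_medium'],o);print('sl',np.round(x,2),f)
u=[(c,np.maximum(V['lid_square_large'][0]['region'],V['lid_round_medium'][0]['region']))]
x,f=fit('lid_square_large',u,20,S['lid_round_medium'],o and None);print('sl union',np.round(x,2),f)
E
python3 lids.py; python3 -c "
from h import *
print(go([545,-160,300],-np.pi/2),go([545,200,300],-np.pi/2))"
```

```text
rs [ 466.26 -108.85    0.  ] 0.07958068116061834
rm [472.44  25.31   0.  ] 0.04434984976138556
sm [ 464.06 -106.52    0.76] 0.15072713827951678
rl [ 462.89 -105.07    0.  ] 0.22195468782435845
sl [4.7339e+02 2.4800e+01 3.4000e-01] 0.11194512068632523
sl union [4.7343e+02 2.4810e+01 3.3000e-01] 0.028455868766296466
(array([ 1.049e+01,  1.200e+01, -1.000e-02]), array([ 0., -0.,  0.])) (array([ 1.05e+01, -2.40e+01, -1.00e-02]), array([ 0., -0.,  0.]))
```

Call:
carry_out(deltas=[[1,10.5,12,0,0,0,0],[1,10.5,12,0,0,0,0],[1,10.5,12,0,0,0,0],[1,10.5,12,0,0,0,0],[1,10.5,12,0,0,0,0],[1,10.5,12,0,0,0,0],[1,10.5,12,0,0,0,0]])

```text
time: 4.15
tool_pos: [544.2, -158.7, 300.4]
ee_rot: [-0.0, 1.0, 0.001, 0.0]
wrist_force: [0.0, 0.9, 0.4]
width: 0.999
grasp_force: 0.0
```

```bash
python3 look.py w1 jar_round_medium jar_square_medium jar_round_small lid_round_small
```

```text
wrist jar_round_medium [(0.93, [357.0, 200.0], 1254)]
    [ 482.29 -300.83    0.  ] 0.184
wrist jar_square_medium [(0.57, [122.0, 96.0], 2201)]
    [6.1724e+02 5.0500e+00 6.0000e-02] 0.029
wrist jar_round_small [(0.8, [272.0, 71.0], 684)]
    [ 649.62 -183.33    0.  ] 0.068
wrist lid_round_small [(0.75, [212.0, 226.0], 621), (0.74, [481.0, 79.0], 4468), (0.31, [123.0, 96.0], 2222)]
```

Call:
carry_out(deltas=[[1,0,-36,0,0,0,0],[1,0,-36,0,0,0,0],[1,0,-36,0,0,0,0],[1,0,-36,0,0,0,0],[1,0,-36,0,0,0,0],[1,0,-36,0,0,0,0],[1,0,-36,0,0,0,0],[1,0,-36,0,0,0,0],[1,0,-36,0,0,0,0],[1,0,-36,0,0,0,0],[1,0,-36,0,0,0,0]])

```text
time: 5.5
tool_pos: [545.1, 198.4, 300.1]
ee_rot: [0.0, 1.0, -0.001, 0.0]
wrist_force: [1.0, 0.1, 0.2]
width: 1.0
grasp_force: 0.0
```

```bash
python3 look.py w2 jar_round_large jar_square_large jar_square_medium; python3 -c "
from h import *
print(go([440,-108,230],-np.pi/2));
c=camera_params('scene')
for t in ['bowl','mug','sauce_bottle']:
  r=trace('scene',t)[0]; ys,xs=np.nonzero(r['region']); print(t,r['conf'],ray(c,(np.median(xs),ys.max()),0))
"
```

```text
wrist jar_round_large [(0.63, [180.0, 233.0], 1305)]
    [442.28 303.37   0.  ] 0.486
wrist jar_square_large [(0.54, [386.0, 214.0], 1097)]
    [470.95  33.83  -0.61] 0.672
wrist jar_square_medium [(0.74, [407.0, 98.0], 2355)]
    [6.1791e+02 5.8100e+00 7.0000e-02] 0.036
(array([-10.47,  30.7 ,   7.01]), array([ 0. , -0. , -0.1]))
bowl 0.82 [804.09995649  28.76418642   0.        ]
mug 0.95 [ 678.46363384 -447.61829105    0.        ]
sauce_bottle 0.81 [659.6638926  461.02791777   0.        ]
```

Call:
carry_out(deltas=[[1,-13.5,30.7,10,0,0,0],[1,-13.5,30.7,10,0,0,0],[1,-13.5,30.7,10,0,0,0],[1,-13.5,30.7,10,0,0,0],[1,-13.5,30.7,10,0,0,0],[1,-13.5,30.7,10,0,0,0],[1,-13.5,30.7,10,0,0,0],[1,-13.5,30.7,10,0,0,0],[1,-13.5,30.7,10,0,0,0],[1,-13.5,30.7,10,0,0,0],[1,-13.5,30.7,10,0,0,0],[1,-13.5,30.7,10,0,0,0]])

```text
time: 7.05
tool_pos: [410.8, -106.0, 200.2]
ee_rot: [0.0, 1.0, 0.001, 0.0]
wrist_force: [0.8, -0.9, -0.1]
width: 0.999
grasp_force: 0.0
```

```bash
python3 look.py w3 lid_round_small lid_square_medium lid_round_large; python3 - <<'E'
from h import *
import pickle
c,V=pickle.load(open("w3.pkl","rb"))
x,f=fit('lid_round_small',[(c,V['lid_round_small'][0]['region'])],64);print(np.round(x,2),f)
o=[('lid_round_small',x,64)]
if V['lid_square_medium']:
    x,f=fit('lid_square_medium',[(c,V['lid_square_medium'][0]['region'])],42,x,o);print(np.round(x,2),f)
im=cv2.imread("pics/w3.png")
p=np.clip(proj(c,np.array([[466,-108,60.]]))[0]*1.5,0,760).astype(int);print(p)
cv2.imwrite("pics/w3c.png",cv2.resize(im[max(p[1]-120,0):p[1]+120,max(p[0]-160,0):p[0]+160],None,fx=2,fy=2))
E
```

```text
wrist lid_round_small [(0.56, [256.0, 122.0], 1226), (0.26, [232.0, 104.0], 914)]
wrist lid_square_medium [(0.9, [235.0, 125.0], 1486)]
wrist lid_round_large [(0.55, [233.0, 106.0], 831)]
[ 466.31 -109.12    0.  ] 0.08702268671190183
[ 464.5  -106.86    0.76] 0.1189308260706633
[380 181]
```

View pics/w3c.png

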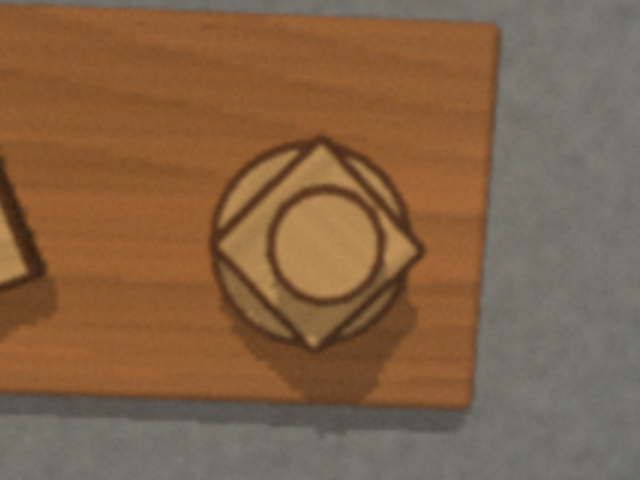

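Call:
carry_out(deltas=[[1,5.64,0.22,4,0,0,0],[1,5.64,0.22,8,0,0,0],[1,5.64,0.22,10,0,0,0],[1,5.64,0.22,11,0,0,0],[1,5.64,0.22,12,0,0,0],[1,5.64,0.22,12.6,0,0,0],[1,5.64,0.22,12.6,0,0,0],[0,5.64,0.22,12.6,0,0,0],[0,5.64,0.22,12.6,0,0,0],[0,5.64,0.22,12.6,0,0,0],[0,5.64,0.22,12.6,0,0,0],[0,5.64,0.22,12.6,0,0,0],[0,5.64,0.22,12.6,0,0,0]], squeeze=12)

```text
time: 8.55
tool_pos: [466.5, -109.2, 74.0]
ee_rot: [0.0, 1.0, 0.0, 0.0]
wrist_force: [-0.6, -0.3, -0.4]
width: 0.508
grasp_force: 0.0
```

Call:
carry_out(deltas=[[0,0,0,0,0,0,0],[0,0,0,0,0,0,0],[0,0,0,0,0,0,0],[0,0,0,0,0,0,0],[0,0,0,0,0,0,0]])

```text
time: 9.05
tool_pos: [466.4, -109.2, 73.9]
ee_rot: [0.0, 1.0, 0.0, -0.0]
wrist_force: [0.8, 0.8, 1.3]
width: 0.364
grasp_force: 12.0
```

Call:
carry_out(deltas=[[0,0,0,-1,0,0,0],[0,0,0,-3,0,0,0],[0,0,0,-6,0,0,0],[0,4,2.5,-9.6,0,0,0],[0,8,5,-9.6,0,0,0],[0,10.5,6.6,-9.6,0,0,0],[0,11.87,7.4,-9.6,0,0,0],[0,11.87,7.4,-9.6,0,0,0],[0,11.87,7.4,-9.6,0,0,0]])

```text
time: 9.95
tool_pos: [584.4, -182.8, 169.9]
ee_rot: [-0.0, 1.0, 0.0, -0.001]
wrist_force: [0.2, -0.0, -0.3]
width: 0.366
grasp_force: 12.0
```

```bash
python3 look.py w4 jar_round_small lid_round_small
```

```text
wrist jar_round_small [(0.68, [252.0, 107.0], 1245)]
    [ 649.62 -183.48    0.  ] 0.062
wrist lid_round_small [(0.74, [252.0, 239.0], 2701)]
```

View pics/w4.png

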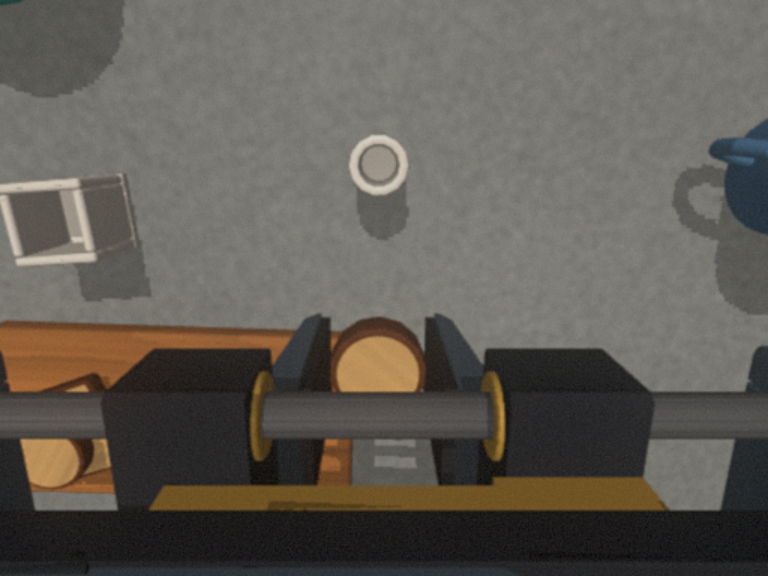

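```bash
sed -i "s/        vis.append(v)/        v[RMAX:]=0; vis.append(v)/; s/np.minimum(s,M).sum()\/np.maximum(s,M).sum()/np.minimum(s,M*(v>0)).sum()\/np.maximum(s,M*(v>0)).sum()/; s/^F=4/F=4;RMAX=384/" h.py
cat > hand.py <<'E'
import h,sys,pickle
from h import *
tag,n,z,x0,y0=sys.argv[1],sys.argv[2],*map(float,sys.argv[3:6])
c,V=pickle.load(open(tag+".pkl","rb"));h.RMAX=260
for d in V[n]:
    x,f=fit(n,[(c,d['region'])],z,np.array([x0,y0,0]));print('in hand',np.round(x,2),round(f,3))
E
python3 hand.py w4 lid_round_small 160 585 -183
```

```text
in hand [ 582.93 -183.13    0.  ] 0.028
```

Call:
carry_out(deltas=[[0,3.3,0.03,0,0,0,0],[0,6.62,0.03,3,0,0,0],[0,6.62,0.03,6,0,0,0],[0,6.62,0.03,9,0,0,0],[0,6.62,0.03,10,0,0,0],[0,6.62,0.03,10.4,0,0,0],[0,6.62,0.03,10.8,0,0,0],[0,6.62,0.03,11.1,0,0,0],[0,6.62,0.03,11.4,0,0,0],[0,6.62,0.03,11.4,0,0,0],[0,6.62,0.03,11.4,0,0,0]])

```text
time: 11.2
tool_pos: [651.6, -183.6, 56.4]
ee_rot: [0.0, 1.0, 0.0, 0.0]
wrist_force: [-0.1, -0.5, -0.4]
width: 0.365
grasp_force: 12.0
```

Call:
carry_out(deltas=[[0,0,0,0.2,0,0,0],[0,0,0,0.35,0,0,0],[0,0,0,0.35,0,0,0]])

```text
time: 11.5
tool_pos: [651.2, -183.4, 52.2]
ee_rot: [-0.0, 1.0, 0.0, -0.0]
wrist_force: [0.6, -0.6, -0.2]
width: 0.366
grasp_force: 12.0
```

Call:
carry_out(deltas=[[0.6,0,0,0,0,0,0],[0.6,0,0,0,0,0,0],[0.6,0,0,0,0,0,0],[0.6,0,0,0,0,0,0],[0.8,0,0,-2,0,0,0],[0.8,0,0,-6,0,0,0],[1,-3,0,-10.75,0,0,0],[1,-6.62,0,-11.75,0,0,0],[1,-6.62,0,-11.75,0,0,0]])

```text
time: 12.4
tool_pos: [582.6, -183.7, 173.5]
ee_rot: [0.001, 1.0, -0.0, 0.001]
wrist_force: [0.2, -0.6, 0.0]
width: 0.986
grasp_force: 0.0
```

```bash
cat > chk.py <<'E'
import h,sys,pickle
from h import *
tag,n,z,x0,y0=sys.argv[1],sys.argv[2],*map(float,sys.argv[3:6])
c,V=pickle.load(open(tag+".pkl","rb"))
for d in V[n]:
    x,f=fit(n,[(c,d['region'])],z,np.array([x0,y0,0]));print('lid',np.round(x,2),round(f,3))
E
python3 look.py w5 lid_round_small jar_round_small; python3 chk.py w5 lid_round_small 42 650 -183
```

```text
wrist lid_round_small [(0.67, [252.0, 106.0], 1401)]
wrist jar_round_small []
lid [ 651.36 -183.91    0.  ] 0.036
```

View pics/w5.png

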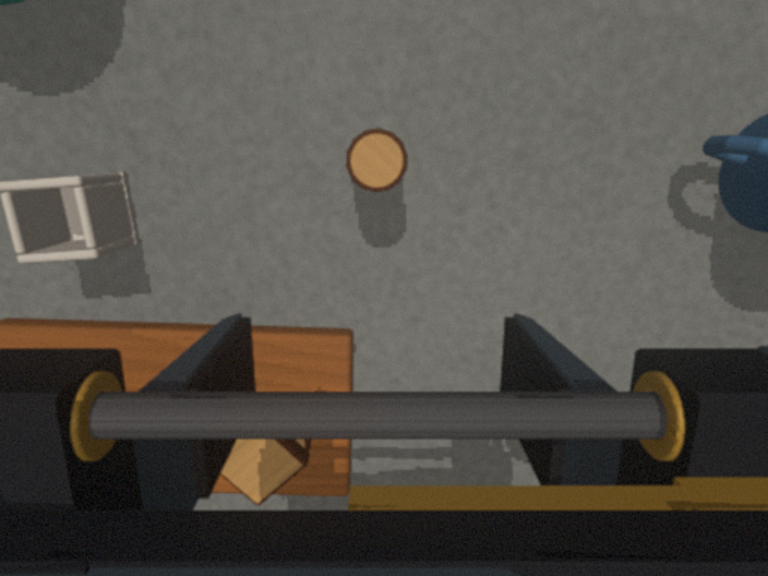

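Call:
carry_out(deltas=[[0.8,-3,-5.5,0,0,0,0],[0.75,-6,-11,0,0,0,0],[0.75,-9,-16,0,0,0,0],[0.75,-11.26,-20.87,2,0,0,0],[0.75,-11.26,-20.87,5,0,0,0],[0.75,-11.26,-20.87,8,0,0,0],[0.75,-11.26,-20.87,10,0,0,0],[0.75,-11.26,-20.87,11.2,0,0,0],[0.75,-11.26,-20.87,11.8,0,0,0],[0.75,-11.26,-20.87,11.8,0,0,0],[0,-11.26,-20.87,11.8,0,0,0],[0,-11.26,-20.87,11.8,0,0,0],[0,-11.26,-20.87,11.8,0,0,0],[0,-11.26,-20.87,11.8,0,0,0],[0,-11.26,-20.87,11.8,0,0,0],[0,-11.26,-20.87,11.8,0,0,0],[0,-11.26,-20.87,11.8,0,0,0]])

```text
time: 14.25
tool_pos: [473.1, 25.2, 52.5]
ee_rot: [0.0, 1.0, 0.0, 0.001]
wrist_force: [-0.2, -1.0, 5.0]
width: 0.522
grasp_force: 12.0
```

Call:
carry_out(deltas=[[0,0,0,-1,0,0,0],[0,0,0,-3,0,0,0],[0,0,0,-7,0,0,0],[0,-1,4,-11.8,0,0,0],[0,-2,8,-11.8,0,0,0],[0,-3,13,-11.8,0,0,0],[0,-4,18,-11.8,0,0,0],[0,-5,23,-11.8,0,0,0],[0,-5.64,27,-11.8,0,0,0],[0,-5.64,31,-11.8,0,0,0],[0,-5.64,32.63,-11.8,0,0,0],[0,-5.64,32.63,-11.8,0,0,0],[0,-5.64,32.63,-11.8,0,0,0]])

```text
time: 15.55
tool_pos: [415.8, -299.9, 169.7]
ee_rot: [-0.001, 1.0, 0.0, -0.0]
wrist_force: [0.7, -0.2, -0.8]
width: 0.525
grasp_force: 12.0
```

```bash
python3 look.py w6 jar_round_medium lid_round_medium;python3 hand.py w6 lid_round_medium 160 416 -301
```

```text
wrist jar_round_medium [(0.87, [254.0, 107.0], 2553)]
    [ 480.92 -302.12    0.  ] 0.066
wrist lid_round_medium [(0.96, [250.0, 234.0], 4548), (0.71, [16.0, 240.0], 907)]
in hand [ 413.64 -300.22    0.  ] 0.022
in hand [ 416. -301.    0.] 1.0
```

Call:
carry_out(deltas=[[0,3.3,0.13,0,0,0,0],[0,6.55,0.13,3,0,0,0],[0,6.55,0.13,6,0,0,0],[0,6.55,0.13,8.5,0,0,0],[0,6.55,0.13,9.5,0,0,0],[0,6.55,0.13,9.9,0,0,0],[0,6.55,0.13,10.3,0,0,0],[0,6.55,0.13,10.6,0,0,0],[0,6.55,0.13,10.9,0,0,0],[0,6.55,0.13,11.1,0,0,0],[0,6.55,0.13,11.25,0,0,0],[0,6.55,0.13,11.25,0,0,0]])

```text
time: 16.9
tool_pos: [481.8, -302.5, 57.6]
ee_rot: [0.0, 1.0, 0.0, 0.0]
wrist_force: [-0.9, -0.5, 0.5]
width: 0.522
grasp_force: 12.0
```

Call:
carry_out(deltas=[[0.75,0,0,0,0,0,0],[0.75,0,0,0,0,0,0],[0.75,0,0,0,0,0,0],[0.75,0,0,0,0,0,0],[0.8,0,0,-2,0,0,0],[0.8,0,0,-6,0,0,0],[1,-3,0,-10.25,0,0,0],[1,-6.55,0,-11.25,0,0,0],[1,-6.55,0,-11.25,0,0,0]])

```text
time: 17.8
tool_pos: [413.7, -302.5, 172.5]
ee_rot: [0.001, 1.0, -0.001, 0.001]
wrist_force: [1.0, 0.1, -0.1]
width: 0.995
grasp_force: 0.0
```

```bash
python3 look.py w7 lid_round_medium; python3 chk.py w7 lid_round_medium 47 481 -302
```

```text
wrist lid_round_medium [(0.64, [8.0, 225.0], 231), (0.56, [250.0, 107.0], 2778)]
lid [ 481. -302.    0.] 1.0
lid [ 480.38 -303.17    0.  ] 0.064
```

Call:
carry_out(deltas=[[1,0,-4,-1,0,0,0],[1,0,-9,-1,0,0,0],[1,0,-14,-1,0,0,0],[1,-1.1,-18,-1,0,0,0],[1,-1.1,-19.53,-1,0,0,0],[1,-1.1,-19.53,-1,0,0,0],[1,-1.1,-19.53,-1,0,0,0]])

```text
time: 18.6
tool_pos: [405.9, -107.1, 179.5]
ee_rot: [0.0, 1.0, 0.001, -0.0]
wrist_force: [-0.1, 0.6, -0.0]
width: 0.995
grasp_force: 0.0
```

```bash
python3 look.py w8 lid_square_medium lid_round_large; python3 chk.py w8 lid_square_medium 42 464 -107;python3 chk.py w8 lid_round_large 20 464 -107; 
```

```text
wrist lid_square_medium [(0.77, [251.0, 119.0], 3295)]
wrist lid_round_large [(0.8, [228.0, 100.0], 969)]
lid [ 464.63 -106.81    0.76] 0.036
lid [ 463.25 -104.64    0.  ] 0.778
```

View pics/w8.png

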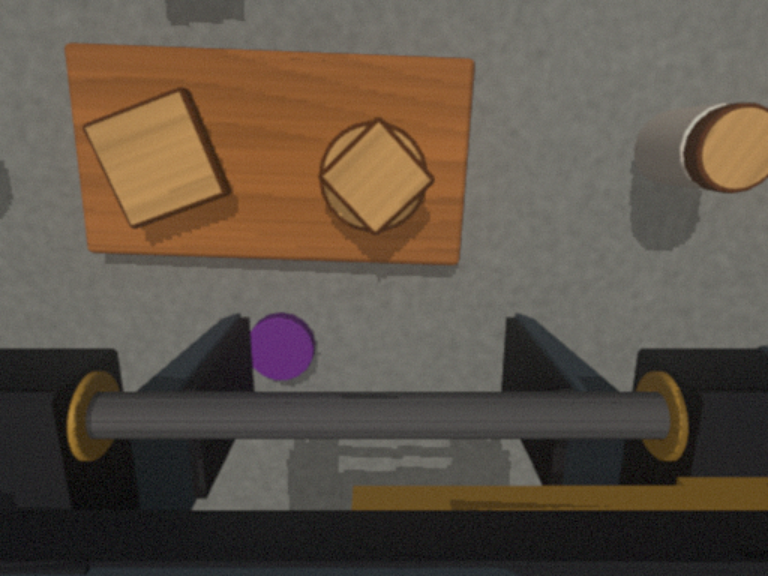

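Call:
carry_out(deltas=[[0.8,3,0,1,0,0,-8],[0.75,5.96,0,3,0,0,-16],[0.75,5.96,0,5,0,0,-24],[0.75,5.96,0,6,0,0,-32],[0.75,5.96,0,7,0,0,-40],[0.75,5.96,0,8,0,0,-43.5],[0.75,5.96,0,10,0,0,-43.5],[0.75,5.96,0,11.5,0,0,-43.5],[0.75,5.96,0,12.4,0,0,-43.5],[0.75,5.96,0,12.8,0,0,-43.5],[0.75,5.96,0,12.8,0,0,-43.5],[0,5.96,0,12.8,0,0,-43.5],[0,5.96,0,12.8,0,0,-43.5],[0,5.96,0,12.8,0,0,-43.5],[0,5.96,0,12.8,0,0,-43.5],[0,5.96,0,12.8,0,0,-43.5],[0,5.96,0,12.8,0,0,-43.5],[0,5.96,0,12.8,0,0,-43.5]])

```text
time: 20.55
tool_pos: [465.1, -107.2, 52.5]
ee_rot: [0.0, 0.929, 0.371, 0.0]
wrist_force: [-0.5, 0.0, 6.6]
width: 0.526
grasp_force: 12.0
```

Call:
carry_out(deltas=[[0,0,0,-1,0,0,0],[0,0,0,-3,0,0,0],[0,0,0,-7,0,0,0],[0,3,-0.5,-11,0,0,8],[0,7,-1,-11.8,0,0,16],[0,11,-1.6,-11.8,0,0,24],[0,14.06,-2.12,-11.8,0,0,32],[0,14.06,-2.12,-11.8,0,0,39.8],[0,14.06,-2.12,-11.8,0,0,39.8],[0,14.06,-2.12,-11.8,0,0,39.8]])

```text
time: 21.55
tool_pos: [551.6, 5.0, 169.9]
ee_rot: [0.0, 0.999, 0.034, -0.0]
wrist_force: [0.1, 0.9, -1.0]
width: 0.524
grasp_force: 12.0
```

```bash
python3 look.py w9 jar_square_medium lid_square_medium;python3 hand.py w9 lid_square_medium 160 552 5
```

```text
wrist jar_square_medium [(0.74, [257.0, 108.0], 3374)]
    [6.1724e+02 5.0700e+00 7.0000e-02] 0.033
wrist lid_square_medium [(0.61, [252.0, 230.0], 5884)]
in hand [5.508e+02 4.430e+00 7.000e-02] 0.022
```

Call:
carry_out(deltas=[[0,3.3,0.2,0,0,0,0],[0,6.52,0.4,3,0,0,0],[0,6.52,0.4,6,0,0,0],[0,6.52,0.4,8.5,0,0,0],[0,6.52,0.4,9.5,0,0,0],[0,6.52,0.4,9.9,0,0,0],[0,6.52,0.4,10.3,0,0,0],[0,6.52,0.4,10.6,0,0,0],[0,6.52,0.4,10.9,0,0,0],[0,6.52,0.4,11.1,0,0,0],[0,6.52,0.4,11.25,0,0,0],[0,6.52,0.4,11.25,0,0,0]])

```text
time: 22.9
tool_pos: [617.6, 5.3, 57.6]
ee_rot: [0.0, 0.999, 0.032, 0.0]
wrist_force: [0.3, -0.3, 0.1]
width: 0.523
grasp_force: 12.0
```

Call:
carry_out(deltas=[[0.75,0,0,0,0,0,0],[0.75,0,0,0,0,0,0],[0.75,0,0,0,0,0,0],[0.75,0,0,0,0,0,0],[0.8,0,0,-2,0,0,0],[0.8,0,0,-6,0,0,0],[1,-3,0,-10.25,0,0,0],[1,-6.52,-0.4,-11.25,0,0,0],[1,-6.52,-0.4,-11.25,0,0,0]])

```text
time: 23.8
tool_pos: [549.4, 5.2, 172.6]
ee_rot: [0.0, 0.999, 0.032, 0.001]
wrist_force: [0.9, -0.6, -0.0]
width: 0.993
grasp_force: 0.0
```

```bash
python3 look.py w10 lid_square_medium lid_square_large; python3 chk.py w10 lid_square_medium 47 617 5
```

```text
wrist lid_square_medium [(0.86, [256.0, 107.0], 3730)]
wrist lid_square_large [(0.76, [226.0, 242.0], 2590)]
lid [6.174e+02 5.240e+00 7.000e-02] 0.024
```

Call:
carry_out(deltas=[[1,-4,-1,-1,0,0,0],[1,-8,-2,-1,0,0,0],[1,-12,-2.5,-1,0,0,0],[1,-14.54,-2.92,-1,0,0,0],[1,-14.54,-2.92,-1,0,0,0],[1,-14.54,-2.92,-1,0,0,0]])

```text
time: 24.55
tool_pos: [406.2, 24.9, 179.7]
ee_rot: [0.0, 0.999, 0.033, 0.0]
wrist_force: [1.2, 1.2, -0.0]
width: 1.001
grasp_force: 0.0
```

```bash
python3 look.py w11 lid_square_large lid_round_large; python3 chk.py w11 lid_square_large 20 473 25;python3 chk.py w11 lid_round_large 20 463 -105
```

```text
wrist lid_square_large [(0.58, [258.0, 106.0], 5644)]
wrist lid_round_large [(0.6, [398.0, 129.0], 4359)]
lid [4.7335e+02 2.5030e+01 3.3000e-01] 0.024
lid [ 463.28 -104.67    0.  ] 0.042
```

Call:
carry_out(deltas=[[1,3.5,0.2,1,0,0,-8],[1,6.82,0.44,4,0,0,-15.4],[1,6.82,0.44,8,0,0,-15.4],[1,6.82,0.44,11,0,0,-15.4],[1,6.82,0.44,13,0,0,-15.4],[1,6.82,0.44,14.4,0,0,-15.4],[1,6.82,0.44,15,0,0,-15.4],[1,6.82,0.44,15,0,0,-15.4],[0,6.82,0.44,15,0,0,-15.4],[0,6.82,0.44,15,0,0,-15.4],[0,6.82,0.44,15,0,0,-15.4],[0,6.82,0.44,15,0,0,-15.4],[0,6.82,0.44,15,0,0,-15.4],[0,6.82,0.44,15,0,0,-15.4],[0,6.82,0.44,15,0,0,-15.4]], squeeze=15)

```text
time: 26.2
tool_pos: [473.9, 24.8, 30.6]
ee_rot: [0.0, 0.986, 0.166, 0.001]
wrist_force: [0.6, 1.0, 6.1]
width: 0.721
grasp_force: 15.0
```

Call:
carry_out(deltas=[[0,0,0,-1,0,0,0],[0,0,0,-3,0,0,0],[0,0,0,-7,0,0,0],[0,0,0,-11,0,0,0],[0,4,-2,-14.5,0,0,-8],[0,8,-4,-14.5,0,0,-16],[0,12,-6.5,-14.5,0,0,-24],[0,15.43,-8.86,-14.5,0,0,-32],[0,15.43,-8.86,-14.5,0,0,-33.7],[0,15.43,-8.86,-14.5,0,0,-33.7],[0,15.43,-8.86,-14.5,0,0,-33.7]])

```text
time: 27.3
tool_pos: [589.3, 158.2, 174.8]
ee_rot: [0.0, 0.896, 0.444, -0.001]
wrist_force: [0.7, 0.4, -1.4]
width: 0.722
grasp_force: 15.0
```

```bash
python3 look.py w12 jar_square_large lid_square_large jar_round_large;python3 hand.py w12 lid_square_large 165 590 159
```

```text
wrist jar_square_large [(0.68, [253.0, 106.0], 6450), (0.25, [253.0, 225.0], 11441)]
    [630.77 210.97  -0.67] 0.032
wrist lid_square_large [(0.77, [252.0, 224.0], 11065)]
wrist jar_round_large [(0.83, [31.0, 151.0], 4748)]
    [435.11 311.9    0.  ] 0.016
in hand [588.6  156.17  -0.64] 0.031
```

View pics/w12.png

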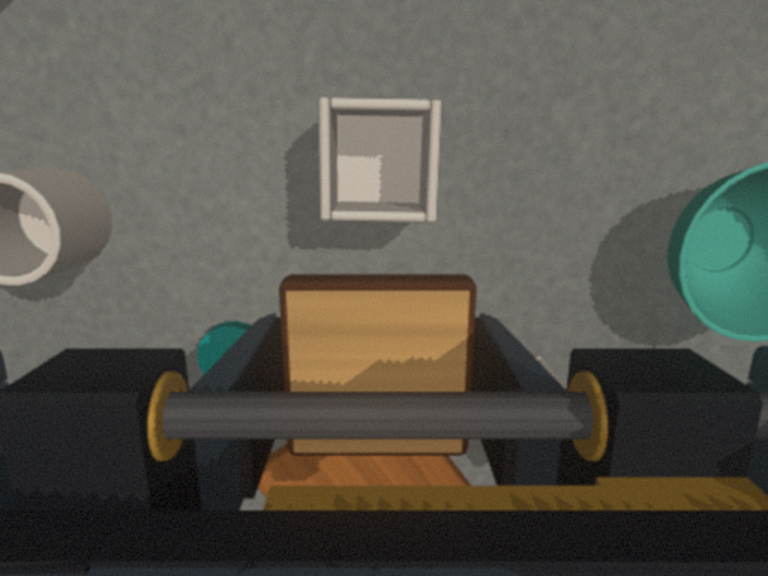

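Call:
carry_out(deltas=[[0,3.3,0.04,0,0,0,1.3],[0,6.66,0.07,3,0,0,1.3],[0,6.66,0.07,6,0,0,1.3],[0,6.66,0.07,8.5,0,0,1.3],[0,6.66,0.07,9.5,0,0,1.3],[0,6.66,0.07,9.9,0,0,1.3],[0,6.66,0.07,10.3,0,0,1.3],[0,6.66,0.07,10.6,0,0,1.3],[0,6.66,0.07,10.9,0,0,1.3],[0,6.66,0.07,11.1,0,0,1.3],[0,6.66,0.07,11.25,0,0,1.3],[0,6.66,0.07,11.25,0,0,1.3]])

```text
time: 28.7
tool_pos: [631.3, 211.8, 62.7]
ee_rot: [0.0, 0.901, 0.435, 0.0]
wrist_force: [0.8, 0.3, 0.2]
width: 0.724
grasp_force: 15.0
```

Call:
carry_out(deltas=[[1,0,0,0,0,0,0],[1,0,0,0,0,0,0],[1,0,0,0,0,0,0],[1,0,0,0,0,0,0],[1,0,0,0,0,0,0],[1,0,0,-2,0,0,0],[1,0,0,-6,0,0,0],[1,-3,0,-10.25,0,0,0],[1,-6.66,0,-11.25,0,0,0],[1,-6.66,0,-11.25,0,0,0]])

```text
time: 29.7
tool_pos: [588.5, 157.2, 178.2]
ee_rot: [0.001, 0.901, 0.434, 0.001]
wrist_force: [0.8, 0.2, -1.1]
width: 1.0
grasp_force: 0.0
```

```bash
python3 look.py w13 lid_square_large; python3 chk.py w13 lid_square_large 52 631 211
```

```text
wrist lid_square_large [(0.85, [252.0, 105.0], 7013)]
lid [631.13 211.27  -0.68] 0.026
```

Call:
carry_out(deltas=[[1,-4.5,1,0,0,0,8],[1,-9,2,0,0,0,16],[1,-13.5,3,0,0,0,21.5],[1,-18,4,0,0,0,21.5],[1,-22.5,5.2,0,0,0,21.5],[1,-27,6.2,0,0,0,21.5],[1,-28.57,6.57,3,0,0,21.5],[1,-28.57,6.57,7,0,0,21.5],[1,-28.57,6.57,10.5,0,0,21.5],[1,-28.57,6.57,12.5,0,0,21.5],[1,-28.57,6.57,14,0,0,21.5],[1,-28.57,6.57,14.5,0,0,21.5],[1,-28.57,6.57,14.5,0,0,21.5],[0,-28.57,6.57,14.5,0,0,21.5],[0,-28.57,6.57,14.5,0,0,21.5],[0,-28.57,6.57,14.5,0,0,21.5],[0,-28.57,6.57,14.5,0,0,21.5],[0,-28.57,6.57,14.5,0,0,21.5],[0,-28.57,6.57,14.5,0,0,21.5],[0,-28.57,6.57,14.5,0,0,21.5]])

```text
time: 31.8
tool_pos: [463.7, -105.0, 30.5]
ee_rot: [0.0, 0.966, 0.259, 0.001]
wrist_force: [-1.1, 0.9, 6.2]
width: 0.72
grasp_force: 15.0
```

Call:
carry_out(deltas=[[0,0,0,-1,0,0,0],[0,0,0,-3,0,0,0],[0,0,0,-7,0,0,0],[0,0,0,-11,0,0,0],[0,1,-3,-14.5,0,0,0],[0,2.4,-7.5,-14.5,0,0,0],[0,3.8,-12,-14.5,0,0,0],[0,5.2,-16.5,-14.5,0,0,0],[0,6.6,-21,-14.5,0,0,0],[0,8,-25.5,-14.5,0,0,0],[0,9.5,-30,-14.5,0,0,0],[0,10.8,-34,-14.5,0,0,0],[0,11.84,-37.48,-14.5,0,0,0],[0,11.84,-37.48,-14.5,0,0,0],[0,11.84,-37.48,-14.5,0,0,0]])

```text
time: 33.3
tool_pos: [377.8, 279.0, 174.9]
ee_rot: [0.0, 0.966, 0.26, -0.0]
wrist_force: [-0.3, 0.1, -0.9]
width: 0.724
grasp_force: 15.0
```

```bash
python3 look.py w14 jar_round_large lid_round_large;python3 hand.py w14 lid_round_large 165 378 279
```

```text
wrist jar_round_large [(0.8, [252.0, 108.0], 4986)]
    [436.89 310.61   0.  ] 0.038
wrist lid_round_large [(0.55, [255.0, 229.0], 8913)]
in hand [377.54 278.45   0.  ] 0.014
```

Call:
carry_out(deltas=[[0,3.3,0.05,0,0,0,0],[0,6.62,0.08,3,0,0,0],[0,6.62,0.08,6,0,0,0],[0,6.62,0.08,8.5,0,0,0],[0,6.62,0.08,9.5,0,0,0],[0,6.62,0.08,9.9,0,0,0],[0,6.62,0.08,10.3,0,0,0],[0,6.62,0.08,10.6,0,0,0],[0,6.62,0.08,10.9,0,0,0],[0,6.62,0.08,11.1,0,0,0],[0,6.62,0.08,11.25,0,0,0],[0,6.62,0.08,11.25,0,0,0]])

```text
time: 34.65
tool_pos: [436.1, 311.4, 62.6]
ee_rot: [-0.0, 0.966, 0.259, 0.0]
wrist_force: [0.5, -0.7, 0.0]
width: 0.719
grasp_force: 15.0
```

Call:
carry_out(deltas=[[1,0,0,0,0,0,0],[1,0,0,0,0,0,0],[1,0,0,0,0,0,0],[1,0,0,0,0,0,0],[1,0,0,0,0,0,0],[1,0,0,-2,0,0,0],[1,0,0,-6,0,0,0],[1,-3,0,-10.25,0,0,0],[1,-6.62,0,-13,0,0,0],[1,-6.62,0,-17,0,0,0],[1,-6.62,0,-17,0,0,0]])

```text
time: 35.75
tool_pos: [380.4, 279.5, 237.7]
ee_rot: [-0.002, 0.966, 0.259, 0.005]
wrist_force: [0.6, -0.0, 0.2]
width: 0.998
grasp_force: 0.0
```

```bash
python3 look.py w15 lid_round_large; python3 chk.py w15 lid_round_large 52 436 311; python3 - <<'E'
from h import *
c={n:camera_params(n) for n in('scene','side')};I={n:snapshot(n) for n in c}
t=[]
for n,x,y in[('s',651,-183),('m',481,-302),('m',617,5),('l',631,211),('l',436,312)]:
    for k in c:
        p=proj(c[k],np.array([[x,y,45.]]))[0].astype(int)
        t.append(cv2.resize(I[k][max(p[1]-28,0):,max(p[0]-30,0):][:56,:60,::-1],(160,150),interpolation=cv2.INTER_CUBIC))
cv2.imwrite("pics/fin.png",np.vstack([np.hstack(t[0::2]),np.hstack(t[1::2])]))
E
```

```text
wrist lid_round_large [(0.59, [254.0, 113.0], 3635)]
lid [436.18 311.09   0.  ] 0.028
```

View pics/fin.png

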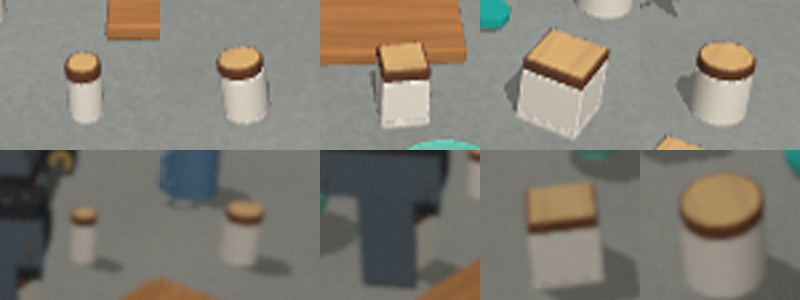

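All five crops show level lids down on their jar rims: scene view along the top row, side view below. In the side view the square medium jar is hidden by the gripper.

```bash
python3 -c "
from bench import *
print(manip.finish_job())"
```

```text
the job is handed in; nothing more can be done
None
```

I put all five lids on their matching jars and handed the job in at about 36 s; the last pictures show each lid level on its rim, but the hand-in returned no verdict.

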